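# Pry open the tight drive hatch of the library computer

## Task

Take the small steel pry bar off the hook it hangs on, set its toe under the front lip of the computer's stuck hatch and lever the hatch up until its lip stands about 10 mm above its shut position; never touch the hatch with the gripper or arm, and do not force the bar hard against it. Leave the hatch ajar and stand the bar, foot down, in the empty part of the desk caddy, leaving the other things on the desk where they are.

Things in the scene. Friction and masses are not known exactly. Their poses are not given: they have to be found in the camera images.
- bar: L-shaped steel pry bar, 172 mm long, 0.16 kg. Origin: centre of the shaft's underside; z up the shaft, x the way the toe points. Shaft 8 (x) by 16 mm (y). Toe: plate 5 mm thick, 16 wide, underside at z = 0, out to x = 26; heel edge at x = -4. Head z = 107 to 172 mm, 26 wide (y), 8 thick, with a slot through it along x: 14 wide, z = 115 to 145. Hangs by the slot's top, toe towards the stand's post.
- bar_toe (a point): Point on the bar: middle of the toe's front upper edge, at x = 26, z = 5 mm in the bar's frame; same axes as the bar.
- stand: Fixed hook stand; origin on the table under the hook, which points to -x. Base 120 x 100 x 12 mm. Post, 12 mm thick, 188 high, at x = 55 mm. A level round arm, 8 thick, centre height 186 mm, runs from it to x = -22; there an upright tip rises 12 mm above the arm's upper side. The bar hangs near x = 0: raised 12 to 22 mm (best 17) its slot clears tip and arm and it can be drawn off to -x.
- hook_tip (a point): Top of the hook's upturned tip, x = -22 mm, height 202 mm in the stand's frame.
- computer: Fixed slim desktop computer lying flat, 270 (x) x 300 (y) x 91 mm; origin under its centre, front towards -x. Along the front its top steps down to a flat ledge, 78 mm above the table, x = -135 to -85 mm. The hatch's lip overhangs a pocket behind the ledge, which ends at a wall at x = -61 mm. The ledge is the fulcrum on which the bar's heel rests.
- hatch_lip (a point): Middle of the lower front edge of the hatch (moves with it). Shut: x = -85, y = 0, z = 86 mm in the computer's frame, 8 mm above the ledge. The hatch is a grey 5 mm plate in the top of the case, 170 long (x) and 116 mm wide (y), flush with the case on both sides; axes as the computer's when shut.
- hatch (a joint): Opening angle of the hatch about its rear hinge, 170 mm behind the lip; 0 shut, 0.06 rad raises the lip by 10 mm, at most 0.35. It is tight: about 12 N upwards at the lip moves it, and it stays where it is left.
- caddy: Fixed open grey desk caddy, 90 (x) x 170 (y) x 90 mm high, 4 mm walls and floor, origin under its centre. A wall at y = 25 mm divides it: pens (up to 122 mm above the table) stand at +y, the part at -y is empty.
- caddy_floor (a point): Centre of the floor of the caddy's empty part, 4 mm above the table, at y = -29 mm in the caddy's frame; the part is 82 mm (x) by 104 mm (y) inside; axes as the caddy's.
- bottle: White drink bottle, 56 mm across, 150 mm high; origin under its centre. Leave it.
- mug: White mug, 80 mm across, 90 mm high; origin under its centre. Leave it.
- phone: Black phone lying flat, 150 x 73 x 9 mm. Leave it.
- mouse: Round black computer mouse, 62 mm across, 32 mm high. Leave it.
- stapler: Black stapler, 130 mm long, 50 mm high. Leave it.
- book: Closed book lying flat, 210 x 150 x 25 mm. Leave it.

How it is judged:
By the outcome, as a careful person would: the job done as asked, in the order asked, and still so for the second after the job is handed in, with the robot touching nothing.
It also fails if it takes over 61 s, if anything falls off the work surface, if the arm or the gripper's body presses on something with over 40 N, if the wrist force passes 120 N, or if a joint passes its speed limit or range.

## Robot

A 7-joint arm with a two-finger parallel gripper is mounted at the origin on the work surface. World frame = base frame: x ahead of the robot, y to its left, z up, the work surface at z = 0. Lengths are in m, angles in degrees, forces in N, time in s.
With the tool pointing down it reaches from about 0.425 to 0.875 m from the base axis. Payload 4.7 kg.
Tool frame: the origin (TCP) lies at the very end of the fingers, on their centre line; the grasp point (between the pads) lies 19 mm behind it; z points along the fingers, y is the line along which they close (so a half turn about z gives the same grasp; the last joint's range is limited). The gripper opens to 87 mm and grips with 3 to 60 N. Pads are 19 mm wide; open, the fingers measure 117 mm over their backs; the gripper's body (75 mm by 190 mm) begins 51 mm behind the grasp point.
Start: joints at [-70.926, 18.392, -4.016, 83.108, 1.295, 78.541, -3.26], TCP at [0.204, 0.617, 0.223] pointing down, gripper open.
Joint ranges: [-163.93, 163.93], [-17.29, 119.83], [-79.2, 71.16], [3.27, 140.29], [-89.18, 269.18], [5.43, 117.66], [-154.24, 154.24]. Speed limits (degrees/s): [147.25, 147.25, 180, 180, 180, 180, 180].

## Interface

Orientations are given as [roll, pitch, yaw] about the fixed x, y, z axes, in that order (R = Rz(yaw) Ry(pitch) Rx(roll)).
In Python, from cell import get_obs, read_camera, sign_off, silhouettes gives the robot as it stands.
- The arm moves only by the tool play_rows, never from a script. Its argument "steps" is a list that holds one entry, the list of rows, each a list of 7 numbers: the shift along the tool's x, y, z in m, then the turn, a rotation vector about the tool's x, y, z in rad, then the finger opening in m, from 0 to 0.087. A call has 1 to 12 rows; each row shifts and turns the commanded pose from where the row before left it, along the tool's axes as they then stand; what a row does not reach is not made up. A row lasts 1/10 s, in which the tool goes at most 50 mm and 8.59 degrees, less where a joint would pass 70% of its speed; a pose out of reach is approached as far as the arm can. A call is refused whole if a number of a shift passes 0.05 or a number of a turn 0.15, either way. A call with a gripper value outside its range is refused whole. The fingers move at their own pace and stop on an object; "force" is the grip in N (left out, the last holds). Time passes only in rows, so rows that do not move let the fingers close. It gives the time, the measured TCP pose, the force, the opening and the grip force at its end, in the units of the state.
- get_obs(): the state, without advancing time (a new reading comes with each control period).
- read_camera(name): name is "scene" or "side" or "wrist"; returns a dict with "frame" (420x560x3 uint8, red, green, blue), "intrinsics" (3x3 intrinsics, pixels), "view" (4x4, takes a point from world to camera coordinates). Camera axes: x right, y up, looking along -z (the intrinsics and any distortion apply to the point x, -y, -z); pixel columns grow to the right and rows downward; lengths in m; the calibration is good to about 2 mm. A picture is of the moment at which its call begins. There is no depth.
- sign_off(): hands the job in; it is judged then, once.
Trained networks look in the newest picture that a camera, given by its name, has taken for a name from the list of things; names that differ only in an ending like _2 or _b are one class to them, and where a whole thing is asked for, a point or a joint stands for the part that bears it (a point fixed in the world has none). Each returns a list of dicts, best first, with "p" (0 to 1); they miss things now and then, are a little off and sometimes report something else, mostly with a low value. They report only what shows in the picture. A call takes as long as a camera call.
- silhouettes(camera, name): "pixels" (420x560 bool, what is visible of it) and "extent" ([left, top, right, bottom] in pixels, round what is visible of it).
The state is a dict: "time_s": time; "qpos": joint angles; "joint_velocities": joint speeds; "effort": joint torques, N m; "tool_pos": TCP position; "tool_rot": TCP orientation; "force": force on the tool from outside, world axes, zero at the start; "wrist_torque": the same for the moment, N m; "grip_width": finger opening in m; "grasp_force": force on a finger pad.
Only numpy, scipy, OpenCV 4.12 (cv2) and the standard library are available. Lean on these libraries where they do the work, as an engineer would, in place of code of your own. Each camera call takes 0.05 s, during which the arm holds its last target. There are 200 camera calls.

## Working session

There is one attempt and no reset: what is moved stays moved. The work goes in short steps, Python scripts to look and compute and a tool call to move; the robot and the scene stay as the last step left them, time stands still between calls to the robot, and variables do not carry over. Pictures are saved under pics/ and viewed, at most 10 in all, crops included, and the job is handed in when it is done.

Besides the shell and the picture viewer there is one more tool, called after "Request:" by a JSON object that holds its "name" and its "arguments". play_rows: Moves the arm, as the interface text tells. Its arguments: {"type":"object","properties":{"steps":{"type":"array","items":{"type":"array","items":{"type":"array","items":{"type":"number"}}}},"force":{"type":"number"}},"required":["steps"]}

```bash
mkdir -p pics; ls; python3 - <<'E'
from cell import *
import cv2,numpy as np
s=get_obs();print({k:np.round(v,3).tolist() for k,v in s.items()})
for c in("scene","side"):
    r=read_camera(c);cv2.imwrite(f"pics/{c}0.png",r["frame"][:,:,::-1])
    V=r["view"];print(c,r["intrinsics"].tolist(),np.round(V,3).tolist(), "pos",-V[:3,:3].T@V[:3,3], r.keys())
    for n in["bar","stand","computer","hatch","caddy","bottle","mug","phone","mouse","stapler","book"]:
        print(n,[(round(float(d["p"]),2),d["extent"]) for d in silhouettes(c,n)][:2])
E
```

```text
pics
{'time_s': 0.0, 'qpos': [-70.927, 18.44, -4.014, 83.175, 1.298, 78.54, -3.26], 'joint_velocities': [-0.03, -0.068, 0.03, 0.055, -0.053, -0.049, 0.036], 'effort': [-0.001, -49.13, -0.404, -31.253, -0.064, 0.044, 0.0], 'tool_pos': [0.204, 0.617, 0.221], 'tool_rot': [-179.89, 0.009, 161.736], 'force': [0.842, 0.276, 0.276], 'wrist_torque': [-0.017, -0.008, -0.021], 'grasp_force': 0.0, 'grip_width': 0.087}
scene [[391.38208160905765, 0.0, 279.3981471735256], [0.0, 391.38208160905765, 213.26741701792722], [0.0, 0.0, 1.0]] [[0.861, 0.508, 0.005, -0.528], [-0.291, 0.485, 0.825, 0.039], [0.417, -0.712, 0.565, -1.59], [0.0, 0.0, 0.0, 1.0]] pos [ 1.12896183 -0.88185376  0.86863194] dict_keys(['frame', 'intrinsics', 'view'])
bar [(0.85, [169.8, 242.3, 188.8, 292.1])]
stand [(0.97, [164.8, 249.4, 216.9, 328.4])]
computer [(0.55, [233.3, 208.2, 352.3, 303.9])]
hatch [(0.68, [262.6, 224.0, 330.6, 260.5]), (0.23, [162.6, 247.5, 214.2, 324.4])]
caddy [(0.88, [276.7, 168.1, 307.6, 208.9])]
bottle [(0.88, [331.1, 177.7, 345.7, 218.1])]
mug [(0.75, [223.6, 297.9, 261.5, 338.7]), (0.4, [276.9, 167.
[... 540 characters left out ...]
, 1.0]] pos [ 0.1565143  -0.82314146  0.86601515] dict_keys(['frame', 'intrinsics', 'view'])
bar [(0.6, [305.3, 309.3, 318.0, 378.1])]
stand [(0.77, [283.9, 317.6, 356.7, 416.1])]
computer [(0.79, [250.1, 192.0, 394.6, 311.6])]
hatch [(0.8, [276.8, 212.9, 358.3, 253.7])]
caddy [(0.59, [166.3, 162.9, 229.6, 225.3])]
bottle [(0.98, [254.7, 146.8, 271.2, 197.4])]
mug [(0.74, [172.3, 163.5, 229.2, 224.2]), (0.59, [377.3, 314.1, 432.8, 374.3])]
phone [(0.57, [199.3, 282.4, 264.7, 314.4])]
mouse [(0.55, [235.4, 325.1, 257.4, 351.4]), (0.54, [170.8, 162.7, 229.2, 224.8])]
stapler [(0.76, [179.8, 232.5, 227.1, 266.0]), (0.66, [304.8, 307.0, 321.7, 378.9])]
book [(0.95, [186.7, 147.8, 256.9, 182.3])]
```

```bash
python3 - <<'E'
import cv2
a=cv2.imread("pics/scene0.png")[150:345,150:400];b=cv2.imread("pics/side0.png")[140:420,150:450]
cv2.imwrite("pics/scene0c.png",cv2.resize(a,(750,585),interpolation=cv2.INTER_CUBIC))
cv2.imwrite("pics/side0c.png",cv2.resize(b,(640,597),interpolation=cv2.INTER_CUBIC))
E
```

```text
(no output)
```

View pics/scene0c.png

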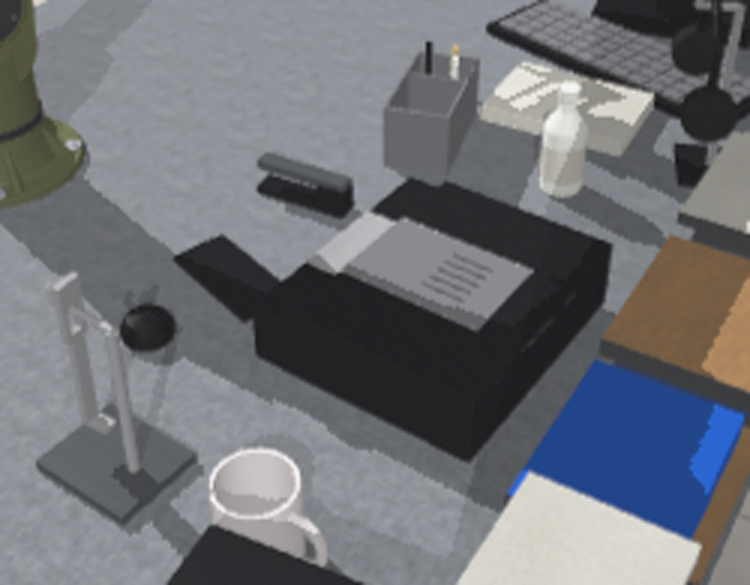

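View pics/side0c.png

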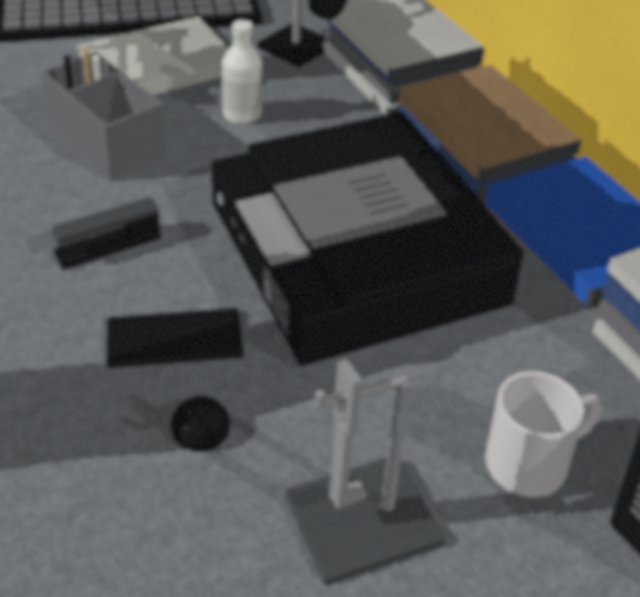

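Both pictures show the stand at lower left in the scene view, with the bar hanging on its robot side. The computer's front ledge is the light patch facing the robot, at about (270,228) in the scene frame. The caddy is at about (292,188). Next I fit box models to the silhouettes.

```bash
cat > h.py <<'E'
from cell import *
import cv2,numpy as np
from scipy.optimize import minimize
def box(x0,x1,y0,y1,z0,z1): return np.array([[x,y,z] for x in(x0,x1) for y in(y0,y1) for z in(z0,z1)])/1000.
M={"stand":[box(-60,60,-50,50,0,12),box(49,61,-6,6,0,188),box(-22,55,-4,4,182,190),box(-26,-18,-4,4,182,202)],
"computer":[box(-135,-85,-150,150,0,85),box(-85,135,-150,150,0,91)],
"hatch":[box(-85,85,-58,58,86,91)],
"caddy":[box(-45,45,-85,85,0,90)],
"bar":[box(-4,4,-8,8,0,107),box(-4,26,-8,8,0,5),box(-4,4,-13,13,145,172),box(-4,4,-13,-7,107,150),box(-4,4,7,13,107,150)]}
def P(cam,X):
    q=X@cam["view"][:3,:3].T+cam["view"][:3,3]; q=q*[1,-1,-1]; q=q@cam["intrinsics"].T
    return q[...,:2]/q[...,2:]
def Rz(d): c,s=np.cos(np.radians(d)),np.sin(np.radians(d)); return np.array([[c,-s,0],[s,c,0],[0,0,1]])
def ray(cam,px,z):
    R=cam["view"][:3,:3];c=-R.T@cam["view"][:3,3]
    d=np.linalg.inv(cam["intrinsics"])@[px[0],px[1],1]; d=R.T@(d*[1,-1,-1]); return c+d*(z-c[2])/d[2]
S=4
def rend(cam,parts,x,y,yaw,z=0):
    m=np.zeros((420*S,560*S),np.uint8)
    for b in parts:
        p=P(cam,b@Rz(yaw).T+[x,y,z]); p=(p+.5)*S
        cv2.fillConvexPoly(m,cv2.convexHull(np.round(p).astype(np.int32)),1)
    return m
def fit(name,cams,masks,x0,z=0,yaws=(0,)):
    T=[cv2.resize(m.astype(np.uint8),None,fx=S,fy=S,interpolation=cv2.INTER_NEAREST) for m in masks]
    T=[cv2.GaussianBlur(t.astype(np.float32),(0,0),4) for t in T]
    def f(p):
        return sum(np.abs(cv2.GaussianBlur(rend(c,M[name],p[0]/100,p[1]/100,p[2]*10,z).astype(np.float32),(0,0),4)-t).sum()/t.sum() for c,t in zip(cams,T))
    best=None
    for w in yaws:
        p0=np.array([x0[0]*100,x0[1]*100,w/10])
        r=minimize(f,p0,method="Nelder-Mead",options=dict(initial_simplex=p0+np.vstack([np.zeros(3),np.eye(3)*1.5]),xatol=.01,fatol=1e-4,maxfev=200))
        if best is None or r.fun<best.fun: best=r
    return best.x*[.01,.01,10],best.fun
E
cat > m.py <<'E'
from h import *
cams=[read_camera(c) for c in("scene","side")]
for n,z,zm in(("computer",0,.045),("hatch",0,.088),("stand",0,.0),("caddy",0,.045),("bar",.045,.13)):
    ms=[silhouettes(c,n)[0]["pixels"] for c in("scene","side")]
    x0=np.mean([ray(c,np.argwhere(m)[:,::-1].mean(0),zm) for c,m in zip(cams,ms)],0)
    if n in("stand",): x0=x0-[0.,0,0]
    r,e=fit(n,cams,ms,x0,z,yaws=(-40,-10,20,50))
    es=[fit(n,[c],[m],r,z,yaws=(r[2],))[0].round(4).tolist() for c,m in zip(cams,ms)]
    print(n,x0.round(3),r.round(4),round(float(e),3),es)
E
python3 m.py
```

```text
computer [ 0.678 -0.016  0.045] [ 0.6761  0.0044 -3.8347] 0.103 [[0.6717, 0.0031, -3.7919], [0.6772, 0.0065, -3.9531]]
hatch [ 0.676 -0.003  0.088] [ 6.7530e-01  7.0000e-04 -5.1521e+00] 0.143 [[0.6736, -0.0034, -3.1733], [0.6755, 0.0023, -4.8532]]
stand [ 0.5   -0.317  0.   ] [ 0.5    -0.3298 -6.6257] 0.748 [[0.4981, -0.3337, -19.804], [0.4997, -0.329, -4.9035]]
caddy [0.473 0.353 0.045] [ 0.4715  0.3577 13.7276] 0.092 [[0.4726, 0.3531, 14.0262], [0.4716, 0.3606, 12.974]]
bar [ 0.474 -0.326  0.13 ] [ 0.4719 -0.3284  3.7592] 0.244 [[0.4719, -0.3284, 3.7592], [0.4721, -0.3275, 2.8206]]
```

```bash
python3 - <<'E'
from h import *
c=read_camera("side");d=read_camera("scene")
sd=lambda u,v:(u/2.1333+150-.25,v/2.1333+140-.25)
sc=lambda u,v:(u/3+150-.33,v/3+150-.33)
print("side base",[ray(c,sd(*p),.012).round(4)[:2].tolist() for p in((287,490),(405,462),(447,538),(328,580))])
print("scene base",[ray(d,sc(*p),.012).round(4)[:2].tolist() for p in((37,463),(115,408),(197,458),(122,520))])
print("tip",ray(c,sd(320,393),.202).round(4),"posttop",ray(c,sd(402,380),.188).round(4))
print("tip",ray(d,sc(65,283),.202).round(4),"posttop",ray(d,sc(117,330),.188).round(4))
E
```

```text
side base [[0.446, -0.2766], [0.5655, -0.2967], [0.5568, -0.3852], [0.438, -0.3757]]
scene base [[0.4417, -0.3767], [0.4563, -0.282], [0.5698, -0.2928], [0.558, -0.3875]]
tip [ 0.4467 -0.3263  0.202 ] posttop [ 0.5224 -0.3324  0.188 ]
tip [ 0.4614 -0.3186  0.202 ] posttop [ 0.5321 -0.332   0.188 ]
```

```bash
cat > g.py <<'E'
from h import *
from scipy.spatial.transform import Rotation as Ro
from scipy.linalg import logm
def T(p,R): A=np.eye(4);A[:3,:3]=R;A[:3,3]=p;return A
def E(r,p,y): return Ro.from_euler("xyz",[r,p,y],degrees=True).as_matrix()
def cur(): s=get_obs(); return T(s["tool_pos"],E(*s["tool_rot"]))
def plan(A,B,v=.048,w=.145,tag=""):
    L=np.real(logm(np.linalg.inv(A)@B)); t=np.r_[L[:3,3],L[2,1],L[0,2],L[1,0]]
    n=max(1,int(np.ceil(max(np.abs(np.linalg.norm(t[:3]))/v,np.linalg.norm(t[3:])/w))))
    print(tag,n,"x",(t/n).round(4).tolist()); return B
def bodydiff(A,B):
    D=np.linalg.inv(A)@B; return np.r_[D[:3,3],Ro.from_matrix(D[:3,:3]).as_rotvec()]
E
python3 - <<'E'
from g import *
A=cur()
U=A.copy();U[2,3]=.32; plan(A,U,tag="up")
R1=T([0,0,0],Rz(-106.5/2)); B=plan(U,R1@U,tag="half"); B=plan(B,R1@B,tag="half2")
C=T([.472,-.328,.32],E(180,0,-6)); plan(B,C,tag="to")
E
```

```text
up 3 x [-0.0, 0.0, -0.0325, 0.0, 0.0, 0.0]
half 13 x [-0.0465, -0.0, 0.0, 0.0, -0.0, 0.0715]
half2 13 x [-0.0465, -0.0, 0.0, 0.0, -0.0, 0.0715]
to 8 x [-0.0051, -0.0085, -0.0, 0.0, -0.0, 0.1336]
```

Request:
{"name": "play_rows", "arguments": {"steps": [[[0,0,-0.033,0,0,0,0.087],[0,0,-0.033,0,0,0,0.087],[0,0,-0.033,0,0,0,0.087],[-0.0465,0,0,0,0,0.0715,0.087],[-0.0465,0,0,0,0,0.0715,0.087],[-0.0465,0,0,0,0,0.0715,0.087],[-0.0465,0,0,0,0,0.0715,0.087],[-0.0465,0,0,0,0,0.0715,0.087],[-0.0465,0,0,0,0,0.0715,0.087],[-0.0465,0,0,0,0,0.0715,0.087],[-0.0465,0,0,0,0,0.0715,0.087],[-0.0465,0,0,0,0,0.0715,0.087]]]}}

```text
time_s: 3.1
tool_pos: [0.5434, 0.382, 0.3214]
tool_rot: [180.0, 0.0, 124.7]
force: [0.2, 0.0, -0.6]
grip_width: 0.0869
grasp_force: 0.0
```

Request:
{"name": "play_rows", "arguments": {"steps": [[[-0.0465,0,0,0,0,0.0715,0.087],[-0.0465,0,0,0,0,0.0715,0.087],[-0.0465,0,0,0,0,0.0715,0.087],[-0.0465,0,0,0,0,0.0715,0.087],[-0.0465,0,0,0,0,0.0715,0.087],[-0.0465,0,0,0,0,0.0715,0.087],[-0.0465,0,0,0,0,0.0715,0.087],[-0.0465,0,0,0,0,0.0715,0.087],[-0.0465,0,0,0,0,0.0715,0.087],[-0.0465,0,0,0,0,0.0715,0.087],[-0.0465,0,0,0,0,0.0715,0.087],[-0.0465,0,0,0,0,0.0715,0.087]]]}}

```text
time_s: 4.3
tool_pos: [0.6576, -0.147, 0.3214]
tool_rot: [180.0, -0.0, 75.6]
force: [1.9, 0.1, -0.7]
grip_width: 0.0869
grasp_force: 0.0
```

Request:
{"name": "play_rows", "arguments": {"steps": [[[-0.0465,0,0,0,0,0.0715,0.087],[-0.0465,0,0,0,0,0.0715,0.087],[-0.0465,0,0,0,0,0.0715,0.087],[-0.0465,0,0,0,0,0.0715,0.087],[-0.0465,0,0,0,0,0.0715,0.087]]]}}

```text
time_s: 4.8
tool_pos: [0.5686, -0.3606, 0.3214]
tool_rot: [180.0, -0.0, 55.1]
force: [0.5, -0.2, 0.1]
grip_width: 0.0871
grasp_force: 0.0
```

```bash
python3 - <<'E'
from g import *
A=cur();s=get_obs();print(s["time_s"],s["tool_pos"],s["tool_rot"],s["qpos"])
plan(A,T([.472,-.328,.32],E(180,0,-6)))
E
```

```text
4.8 [ 0.5685665  -0.36057007  0.32143253] [ 1.79987391e+02 -3.36588367e-03  5.50767176e+01] [  2.2884894   23.01611352  40.21759282  71.17581574 -14.62909117
  90.81221294   5.04287037]
 8 x [-0.0097, -0.0091, 0.0002, 0.0, -0.0, 0.1332]
```

Request:
{"name": "play_rows", "arguments": {"steps": [[[-0.0097,-0.0091,0,0,0,0.1332,0.06],[-0.0097,-0.0091,0,0,0,0.1332,0.06],[-0.0097,-0.0091,0,0,0,0.1332,0.06],[-0.0097,-0.0091,0,0,0,0.1332,0.06],[-0.0097,-0.0091,0,0,0,0.1332,0.06],[-0.0097,-0.0091,0,0,0,0.1332,0.06],[-0.0097,-0.0091,0,0,0,0.1332,0.06],[-0.0097,-0.0091,0,0,0,0.1332,0.06],[0,0,0,0,0,0,0.06]]]}}

```text
time_s: 5.7
tool_pos: [0.4704, -0.3327, 0.3219]
tool_rot: [-179.9, -0.1, -5.9]
force: [0.3, 0.3, 0.8]
grip_width: 0.0599
grasp_force: 0.0
```

```bash
python3 - <<'E'
from g import *
s=get_obs();print(s["tool_pos"],s["tool_rot"],s["qpos"])
r=read_camera("wrist");cv2.imwrite("pics/w1.png",r["frame"][:,:,::-1]);V=r["view"]
print(r["intrinsics"].tolist(),-V[:3,:3].T@V[:3,3],V[:3,:3].round(3).tolist())
X=np.array([[.472,-.328,.217],[.472,-.328,.045]]);print(P(r,X))
for n in("bar","stand"):
    for d in silhouettes("wrist",n)[:1]: print(n,d["p"],d["extent"])
o=T([.470,-.327,0],Rz(-6))
q=lambda x,y,z:P(r,(o@[x,y,z,1])[:3])
im=r["frame"][:,:,::-1].copy()
for p in((-.022,0,.202),(.055,0,.188),(0,.013,.217),(0,-.013,.217),(.026,0,.05)): cv2.circle(im,tuple(int(v) for v in q(*p)),3,(0,0,255),1)
cv2.imwrite("pics/w1.png",im)
E
```

```text
[ 0.47037283 -0.33274351  0.32193905] [-1.79911791e+02 -5.52345994e-02 -5.85342353e+00] [-12.05963052   9.83854761  51.68377887  86.25397518  -7.81540746
  87.63357206 -56.31784025]
[[345.9348956319734, 0.0, 282.7961543820546], [0.0, 345.9348956319734, 205.6880806527663], [0.0, 0.0, 1.0]] [ 0.55210004 -0.34161475  0.48377605] [[-0.102, -0.995, -0.002], [0.95, -0.097, -0.298], [0.296, -0.032, 0.955]]
[[276.77429532 203.17974853]
 [279.25295442 164.12829454]]
bar 0.61 [258.4, 147.9, 292.9, 212.2]
stand 0.88 [235.3, 93.0, 318.5, 228.2]
```

View pics/w1.png

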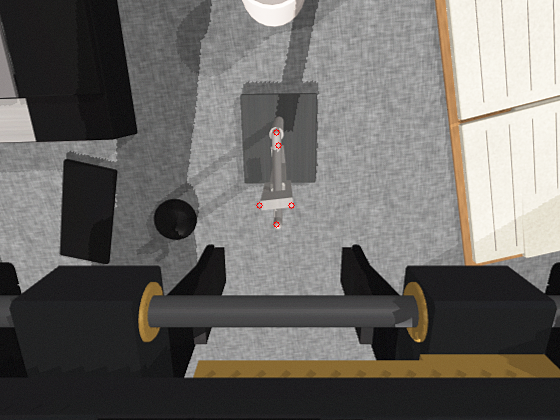

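The overlaid predictions land on the hook tip at (277,224), the head top at (259–292,205) and the post at (278,145). Stand and bar poses are good to about 1 mm.

Request:
{"name": "play_rows", "arguments": {"steps": [[[0,-0.005,0.04,0,0,0,0.06],[0,0,0.04,0,0,0,0.06],[0,0,0.04,0,0,0,0.06],[0,0,0.026,0,0,0,0.06],[0,0,0,0,0,0,0.06],[0,0,0,0,0,0,0.02],[0,0,0,0,0,0,0.02],[0,0,0,0,0,0,0.02],[0,0,0,0,0,0,0.02],[0,0,0,0,0,0,0.02]]], "force": 55}}

```text
time_s: 6.85
tool_pos: [0.472, -0.3285, 0.1763]
tool_rot: [180.0, -0.1, -5.8]
force: [0.3, 0.3, 0.6]
grip_width: 0.0276
grasp_force: 0.9
```

Request:
{"name": "play_rows", "arguments": {"steps": [[[0,0,0,0,0,0,0.01],[0,0,0,0,0,0,0.01],[0,0,0,0,0,0,0.01],[0,0,-0.009,0,0,0,0.01],[0,0,-0.008,0,0,0,0.01],[0,0,0,0,0,0,0.01]]]}}

```text
time_s: 7.45
tool_pos: [0.4721, -0.3288, 0.1937]
tool_rot: [180.0, -0.1, -5.8]
force: [0.0, 0.3, -1.3]
grip_width: 0.0249
grasp_force: 55.0
```

Request:
{"name": "play_rows", "arguments": {"steps": [[[-0.01,0,0,0,0,0,0.01],[-0.015,0,0,0,0,0,0.01],[-0.02,0,0,0,0,0,0.01],[-0.02,0,0,0,0,0,0.01],[-0.02,0,0,0,0,0,0.01],[0,0,-0.03,0,0,0,0.01],[0,0,-0.04,0,0,0,0.01],[0,0,-0.04,0,0,0,0.01]]]}}

```text
time_s: 8.25
tool_pos: [0.3853, -0.3195, 0.303]
tool_rot: [-179.9, 0.1, -5.9]
force: [1.1, -0.3, -1.7]
grip_width: 0.0256
grasp_force: 55.0
```

```bash
python3 - <<'E'
from g import *
s=get_obs();A=cur();print(s["tool_pos"],s["tool_rot"],s["qpos"])
# fit bar relative to tool: z offset and pitch via wrist
r=read_camera("wrist");cv2.imwrite("pics/w2.png",r["frame"][:,:,::-1])
# computer estimate, staging pose: bar origin at computer x=-135 , z=78+25
o=T([.676,.003,0],Rz(-4)); 
b=o@np.array([-.135,0,.118,1]); tgt=T([b[0],b[1],b[2]+.131],E(180,0,-4))
M1=A.copy(); 
plan(A,tgt,tag="stage")
print(tgt[:3,3])
E
```

```text
[ 0.38529173 -0.31953622  0.30297186] [-1.79913495e+02  7.10849109e-02 -5.87445837e+00] [-15.90603825  -4.63927492  50.28087644  97.83519893   3.53677822
  85.24615471 -61.89202808]
stage 8 x [0.0159, -0.043, 0.0068, -0.0002, 0.0002, -0.0041]
[0.54132885 0.01241712 0.249     ]
```

View pics/w2.png

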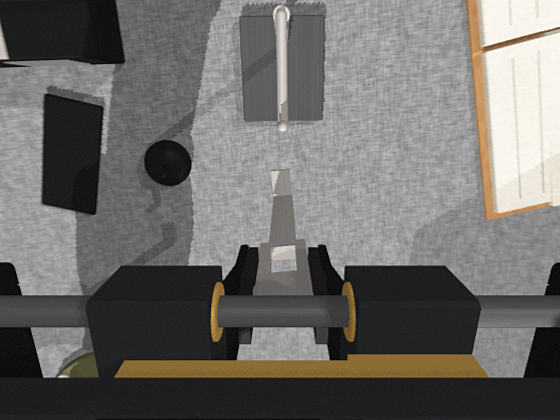

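The bar is in the gripper, with its toe at about (281,170–195) pointing to +x and the hook clear behind it. Moving to the staging pose by the ledge.

Request:
{"name": "play_rows", "arguments": {"steps": [[[0.016,-0.043,0.007,0,0,-0.004,0.01],[0.016,-0.043,0.007,0,0,-0.004,0.01],[0.016,-0.043,0.007,0,0,-0.004,0.01],[0.016,-0.043,0.007,0,0,-0.004,0.01],[0.016,-0.043,0.007,0,0,-0.004,0.01],[0.016,-0.043,0.007,0,0,-0.004,0.01],[0.016,-0.043,0.007,0,0,-0.004,0.01],[0.016,-0.043,0.007,0,0,-0.004,0.01],[0,0,0,0,0,0,0.01],[0,0,0,0,0,0,0.01]]]}}

```text
time_s: 9.3
tool_pos: [0.5439, 0.0124, 0.2453]
tool_rot: [179.9, 0.1, -3.9]
force: [-0.1, -1.2, -1.8]
grip_width: 0.0255
grasp_force: 55.0
```

```bash
cat > look.py <<'E'
from g import *
import sys
tag=sys.argv[1]
s=get_obs();A=cur();print(s["tool_pos"].round(4),s["tool_rot"].round(2),s["qpos"].round(1),s["force"].round(2))
r=read_camera("wrist");f=r["frame"][:,:,::-1]
S2=2
im=cv2.resize(f[0:300,130:430],(600,600),interpolation=cv2.INTER_CUBIC) 
def dot(X,c):
    p=P(r,X); print(p.round(1)); q=(int((p[0]-130+.5)*2),int((p[1]+.5)*2)); cv2.circle(im,q,3,c,1)
o=T([.676,.003,0],Rz(-4))
for p in((-.085,.058,.091),(-.085,-.058,.091),(-.135,.058,.078),(-.135,-.058,.078),(-.135,.15,.08),(-.135,-.15,.08)): dot((o@[*p,1])[:3],(0,0,255))
for p in((.026,.008,.126),(.026,-.008,.126),): dot((A@[p[0],p[1],p[2],1])[:3],(0,255,0))
cv2.imwrite(f"pics/{tag}.png",im)
E
python3 look.py w3
```

```text
[0.5439 0.0124 0.2453] [ 1.799e+02  1.300e-01 -3.850e+00] [-32.4   4.8  30.2  97.3  -2.4  78.7 -95.7] [-0.14 -1.2  -1.8 ]
[218.3 137.5]
[346.9 137.8]
[223.3 187.7]
[341.6 187.9]
[128.6 188. ]
[436.2 188.5]
[292.1 167.5]
[273.1 167.5]
```

View pics/w3.png

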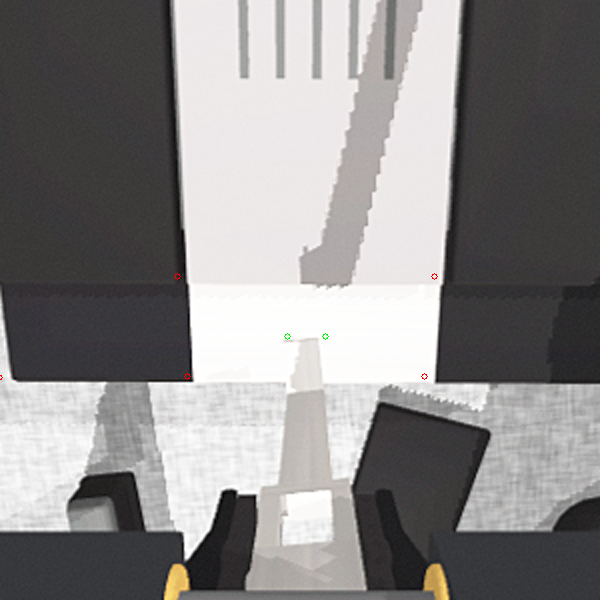

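The hatch's front edge is at crop (187–443,284), about 4 px right and 4 px below the prediction at full resolution. That puts the computer at about (0.6727, −0.0006). The toe's front edge, at crop row 338, lies within 1 mm of the prediction.

```bash
cat > c.py <<'E'
from g import *
o=T([.6727,-.0006,0],Rz(-4))
def rep():
    s=get_obs();A=cur();L=np.linalg.inv(o)@A
    print("t",round(s["time_s"],2),"TCP in comp mm",(L[:3,3]*1000).round(2),"F",s["force"].round(2),"tau",s["wrist_torque"].round(2),"rot",s["tool_rot"].round(2))
    return A
E
python3 - <<'E'
from c import *
A=rep(); B=o@T([-.120,0,.213],E(180,0,0)); print(bodydiff(A,B).round(4))
E
```

```text
t 9.35 TCP in comp mm [-129.22    2.28  245.9 ] F [ 1.09 -0.78 -0.99] tau [-0.1   0.15 -0.03] rot [ 1.7992e+02  7.0000e-02 -4.0200e+00]
[ 0.0093  0.0022  0.0329  0.0015  0.0012 -0.0004]
```

Request:
{"name": "play_rows", "arguments": {"steps": [[[0.009,0.002,0.02,0.0015,0.001,0,0.01],[0,0,0.013,0,0,0,0.01],[0,0,0,0,0,0,0.01],[0,0,0.001,0,0,0,0.01],[0,0,0.001,0,0,0,0.01],[0,0,0,0,0,0,0.01],[0,0,0,0,0,0,0.01]]]}}

```text
time_s: 10.05
tool_pos: [0.5537, 0.0092, 0.2121]
tool_rot: [-179.9, -0.1, -4.0]
force: [0.1, -0.3, -2.0]
grip_width: 0.0251
grasp_force: 55.0
```

Request:
{"name": "play_rows", "arguments": {"steps": [[[0,0,0.001,0,0,0,0.01],[0,0,0,0,0,0,0.01],[0,0,0,0,0,0,0.01]]]}}

```text
time_s: 10.35
tool_pos: [0.5536, 0.0092, 0.2106]
tool_rot: [-179.9, -0.1, -4.0]
force: [0.3, -0.1, -1.6]
grip_width: 0.0252
grasp_force: 55.0
```

Request:
{"name": "play_rows", "arguments": {"steps": [[[0,0,0.001,0,0,0,0.01],[0,0,0,0,0,0,0.01],[0,0,0,0,0,0,0.01]]]}}

```text
time_s: 10.65
tool_pos: [0.5536, 0.0091, 0.2096]
tool_rot: [-179.9, -0.1, -4.0]
force: [0.8, -0.4, -0.5]
grip_width: 0.0252
grasp_force: 55.0
```

Request:
{"name": "play_rows", "arguments": {"steps": [[[0,0,0.001,0,0,0,0.01],[0,0,0,0,0,0,0.01],[0,0,0,0,0,0,0.01]]]}}

```text
time_s: 10.95
tool_pos: [0.5539, 0.0091, 0.2095]
tool_rot: [-179.9, -0.1, -4.0]
force: [-1.4, 0.6, 6.4]
grip_width: 0.0252
grasp_force: 55.0
```

Request:
{"name": "play_rows", "arguments": {"steps": [[[0,0,0.0005,0,0,0,0.01],[0,0,0,0,0,0,0.01],[0,0,0,0,0,0,0.01]]]}}

```text
time_s: 11.25
tool_pos: [0.554, 0.0091, 0.2095]
tool_rot: [-179.9, -0.1, -4.0]
force: [-1.8, -0.3, 9.0]
grip_width: 0.0252
grasp_force: 55.0
```

Request:
{"name": "play_rows", "arguments": {"steps": [[[0,0,-0.0025,0,0,0,0.01],[0,0,0,0,0,0,0.01],[0.004,0,0,0,0,0,0.01],[0.004,0,0,0,0,0,0.01],[0.004,0,0,0,0,0,0.01],[0,0,0,0,0,0,0.01],[0,0,0,0,0,0,0.01]]]}}

```text
time_s: 11.95
tool_pos: [0.5656, 0.0081, 0.2103]
tool_rot: [-179.9, -0.0, -4.0]
force: [-0.3, 0.6, -1.0]
grip_width: 0.0254
grasp_force: 55.0
```

Request:
{"name": "play_rows", "arguments": {"steps": [[[0.004,0,0,0,0,0,0.01],[0.003,0,0,0,0,0,0.01],[0.003,0,0,0,0,0,0.01],[0,0,0,0,0,0,0.01],[0,0,0,0,0,0,0.01]]]}}

```text
time_s: 12.45
tool_pos: [0.5755, 0.0075, 0.2105]
tool_rot: [-179.9, -0.1, -4.0]
force: [-0.4, -0.6, -1.0]
grip_width: 0.0252
grasp_force: 55.0
```

```bash
python3 - <<'E'
from c import *
A=rep()
r=read_camera("wrist");f=r["frame"][:,:,::-1]
cv2.imwrite("pics/w4.png",cv2.resize(f[0:300,130:430],(600,600),interpolation=cv2.INTER_CUBIC))
E
```

```text
t 12.45 TCP in comp mm [-97.5    1.29 210.52] F [-0.43 -0.58 -0.97] tau [-0.05  0.17 -0.01] rot [-1.7992e+02 -5.0000e-02 -4.0100e+00]
```

View pics/w4.png

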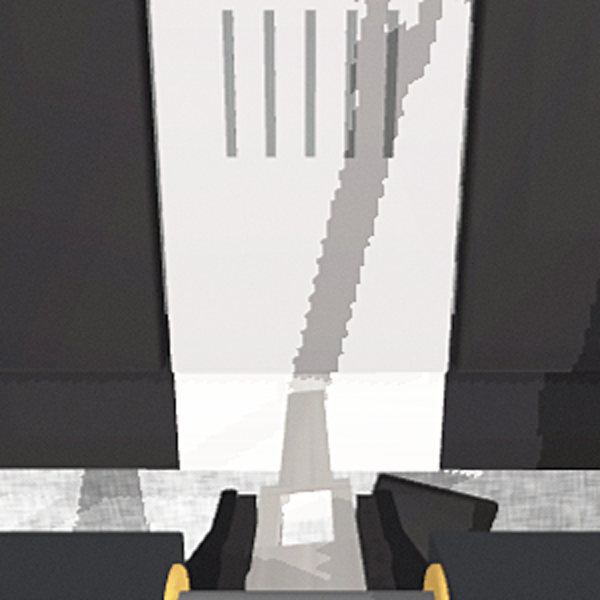

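The toe passes under the lip (hatch front edge at crop row 372, shaft front at row 390), consistent with 12–13 mm of engagement. The force readings are near zero. Now I set the heel on the ledge and start levering.

Request:
{"name": "play_rows", "arguments": {"steps": [[[0,0,0.0012,0,0,0,0.01],[0,0,0,0,0,0,0.01],[-0.0052,0,-0.0001,0,0.04,0,0.01],[-0.0052,0,-0.0001,0,0.04,0,0.01],[-0.0052,0,-0.0001,0,0.04,0,0.01],[0,0,0,0,0,0,0.01],[0,0,0,0,0,0,0.01]]]}}

```text
time_s: 13.2
tool_pos: [0.56, 0.0085, 0.2091]
tool_rot: [-179.9, -6.9, -4.0]
force: [1.6, 0.1, -3.4]
grip_width: 0.0254
grasp_force: 55.0
```

Request:
{"name": "play_rows", "arguments": {"steps": [[[-0.0052,0,-0.0001,0,0.04,0,0.01],[-0.0052,0,-0.0001,0,0.04,0,0.01],[0,0,0,0,0,0,0.01],[0,0,0,0,0,0,0.01]]]}}

```text
time_s: 13.6
tool_pos: [0.55, 0.0092, 0.2077]
tool_rot: [-179.9, -11.5, -4.0]
force: [2.1, 0.2, -5.9]
grip_width: 0.0255
grasp_force: 55.0
```

```bash
cat >> c.py <<'E'
def lev(A):
    L=np.linalg.inv(o)@A
    th=np.arctan2(L[0,2],-L[2,2])
    heel=(L@[-.005,0,.1315,1])[:3]*1000; toe=(L@[.025,0,.1265,1])[:3]*1000
    d=toe[0]+85; print("theta deg",np.degrees(th).round(2),"heel",heel.round(2),"toe",toe.round(2),"lip rise est",round((toe[2]-86)*170/(170-d),2))
E
python3 -c "
from c import *
lev(rep())"
```

```text
t 13.6 TCP in comp mm [-123.07    1.19  207.68] F [ 2.13  0.21 -5.89] tau [-0.16 -0.06  0.02] rot [-179.93  -11.46   -4.03]
theta deg 11.46 heel [-101.84    1.35   77.81] toe [-73.43   1.33  88.67] lip rise est 2.86
```

Request:
{"name": "play_rows", "arguments": {"steps": [[[-0.0052,0,-0.0001,0,0.04,0,0.01],[-0.0052,0,-0.0001,0,0.04,0,0.01],[-0.0052,0,-0.0001,0,0.04,0,0.01],[-0.0052,0,-0.0001,0,0.04,0,0.01],[-0.0052,0,-0.0001,0,0.04,0,0.01],[0,0,0,0,0,0,0.01],[0,0,0,0,0,0,0.01]]]}}

```text
time_s: 14.3
tool_pos: [0.5249, 0.0109, 0.2011]
tool_rot: [-179.9, -22.9, -4.1]
force: [3.2, -0.2, -5.0]
grip_width: 0.0252
grasp_force: 55.0
```

```bash
python3 -c "
from c import *
lev(rep())
r=read_camera('wrist');f=r['frame'][:,:,::-1]
cv2.imwrite('pics/w5.png',cv2.resize(f[0:300,130:430],(600,600),interpolation=cv2.INTER_CUBIC))
q=[P(r,(o@[-.085+.17*(1-np.cos(a)),y,.086+.17*np.sin(a),1])[:3]).round(1).tolist() for a in(0,.06) for y in(.058,-.058)]
print('lower lip px a=0,.06',[(2*(x-130),2*y) for x,y in q])
"
```

```text
t 14.3 TCP in comp mm [-148.27    1.11  201.09] F [ 3.2  -0.24 -5.  ] tau [0.09 0.44 0.06] rot [-179.91  -22.87   -4.08]
theta deg 22.87 heel [-101.76    1.25   77.98] toe [-76.07   1.21  94.25] lip rise est 8.71
lower lip px a=0,.06 [(174.0, 361.2), (442.0, 360.8), (169.39999999999998, 356.4), (446.6, 356.0)]
```

View pics/w5.png

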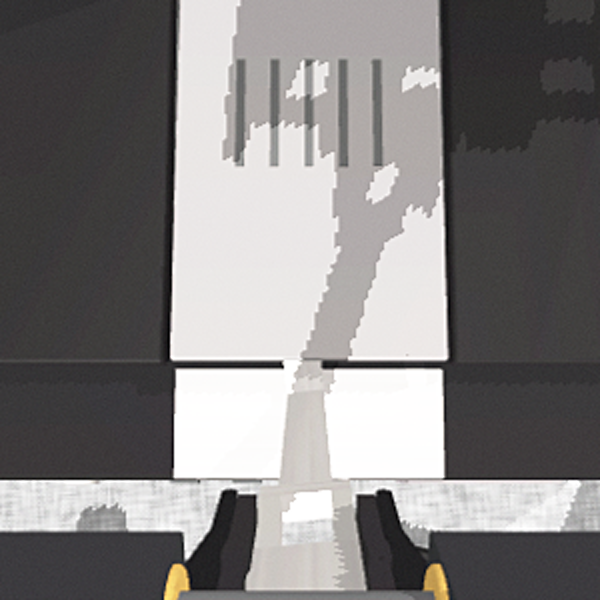

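The hatch is visibly raised: its front edge spans crop (169–448,360), with a dark gap below it. I measure the lip rise from that edge at sub-pixel level.

```bash
python3 -c "
from c import *
r=read_camera('wrist');g=r['frame'].mean(2)
print('rows at col 235',g[174:188,235].round().tolist())
print('rows at col 340',g[174:188,340].round().tolist())
for row in (172,176): print(row,'L',g[row,208:222].round().tolist(),'R',g[row,346:360].round().tolist())
for rise in(6,8,10,12):
  a=np.arcsin(rise/170)
  f=lambda xx,y,z:P(r,(o@[.085-xx*np.cos(a)-z*np.sin(a),y,.086+xx*np.sin(a)+z*np.cos(a),1])[:3]).round(1).tolist()
  print(rise,'top',f(.17,.058,.005),f(.17,-.058,.005),'bot',f(.17,.058,0),f(.17,-.058,0))
print('case top edge',[P(r,(o@[-.085,y,.091,1])[:3]).round(1).tolist() for y in(.058,-.058)],'ledge front',[P(r,(o@[-.135,y,.078,1])[:3]).round(1).tolist() for y in(.058,-.058)])
"
```

```text
rows at col 235 [235.0, 232.0, 234.0, 232.0, 238.0, 255.0, 176.0, 58.0, 44.0, 37.0, 91.0, 255.0, 255.0, 252.0]
rows at col 340 [233.0, 233.0, 232.0, 233.0, 238.0, 252.0, 174.0, 64.0, 52.0, 45.0, 107.0, 255.0, 255.0, 254.0]
172 L [63.0, 62.0, 50.0, 42.0, 30.0, 27.0, 7.0, 230.0, 245.0, 234.0, 234.0, 233.0, 233.0, 232.0] R [233.0, 233.0, 234.0, 233.0, 233.0, 236.0, 249.0, 184.0, 63.0, 28.0, 37.0, 47.0, 57.0, 65.0]
176 L [66.0, 64.0, 49.0, 39.0, 35.0, 24.0, 21.0, 221.0, 241.0, 235.0, 233.0, 233.0, 233.0, 232.0] R [234.0, 233.0, 233.0, 234.0, 234.0, 235.0, 246.0, 211.0, 91.0, 20.0, 36.0, 48.0, 57.0, 63.0]
6 top [214.5, 178.6] [353.6, 178.3] bot [215.7, 179.4] [352.4, 179.2]
8 top [214.1, 178.1] [354.0, 177.9] bot [215.3, 178.9] [352.8, 178.7]
10 top [213.6, 177.6] [354.5, 177.4] bot [214.8, 178.3] [353.3, 178.1]
12 top [213.1, 177.1] [355.0, 176.9] bot [214.3, 177.8] [353.8, 177.5]
case top edge [[215.9, 179.7], [352.1, 179.5]] ledge front [[217.8, 238.7], [350.4, 238.5]]
```

Request:
{"name": "play_rows", "arguments": {"steps": [[[-0.0052,0,-0.0001,0,0.04,0,0.01],[-0.0052,0,-0.0001,0,0.04,0,0.01],[0,0,0,0,0,0,0.01],[0,0,0,0,0,0,0.01]]]}}

```text
time_s: 14.8
tool_pos: [0.5164, 0.0102, 0.1989]
tool_rot: [-179.8, -26.2, -4.2]
force: [0.5, -2.0, -7.0]
grip_width: 0.0253
grasp_force: 55.0
```

```bash
cat > v.py <<'E'
from c import *
lev(rep())
r=read_camera('wrist');g=cv2.GaussianBlur(r['frame'],(1,1),0).mean(2)
def f(rise,y,z):
  a=np.arcsin(rise/170); return P(r,(o@[.085-.17*np.cos(a)-z*np.sin(a),y,.086+.17*np.sin(a)+z*np.cos(a),1])[:3])
row=int(f(9,0,.005)[1])-4
def cross(seg,c0):
  i=[k for k in range(len(seg)-1) if (seg[k]-140)*(seg[k+1]-140)<0]; return [round(c0+k+(140-seg[k])/(seg[k+1]-seg[k]),2) for k in i]
l,rr=f(9,.058,.005)[0],f(9,-.058,.005)[0]
a=cross(g[row,int(l)-6:int(l)+8],int(l)-6);b=cross(g[row,int(rr)-7:int(rr)+8],int(rr)-7)
print("row",row,a,b,"pred width",{k:round(f(k,-.058,.005)[0]-f(k,.058,.005)[0],2) for k in(0,6,8,10,12)})
c0=int(f(9,.035,.005)[0]);r0=int(f(9,0,.005)[1])-4
print("lip rows",cross(g[r0:r0+16,c0],r0),"pred top",{k:f(k,.035,.005)[1].round(2) for k in(0,6,8,10,12)},"ledge back",P(r,(o@[-.085,.035,.078,1])[:3]).round(2),"ledge front pred",P(r,(o@[-.135,.035,.078,1])[:3]).round(2))
E
python3 v.py
```

```text
t 14.8 TCP in comp mm [-1.5665e+02 -1.5000e-01  1.9886e+02] F [ 0.48 -2.05 -7.05] tau [-0.71  1.35 -0.46] rot [-179.84  -26.25   -4.2 ]
theta deg 26.25 heel [-1.0298e+02  4.0000e-02  7.8710e+01] toe [-7.828e+01 -6.000e-02  9.646e+01] lip rise est 10.89
row 171 [np.float64(213.43)] [np.float64(351.95)] pred width {0: np.float64(135.29), 6: np.float64(138.05), 8: np.float64(138.99), 10: np.float64(139.95), 12: np.float64(140.91)}
lip rows [np.float64(177.57), np.float64(183.3)] pred top {0: np.float64(177.75), 6: np.float64(176.16), 8: np.float64(175.56), 10: np.float64(174.93), 12: np.float64(174.26)} ledge back [243.48 181.15] ledge front pred [242.63 237.14]
```

```bash
python3 -c "
from c import *
s=get_obs();print(s['qpos'].round(1),s['effort'].round(1),s['joint_velocities'].round(2),s['force'],s['grip_width'])
"
```

```text
[ -19.4  -17.1    9.8  125.8   12.1   45.9 -109.9] [ -1.1 -18.9  -4.4 -36.4  -0.4  -3.6   0.1] [-2.54 -0.11  1.66  0.11  0.75 -0.06  0.02] [ 0.75359705 -3.19742455 -6.37161406] 0.025294221550830664
```

Request:
{"name": "play_rows", "arguments": {"steps": [[[0,0,0,0,0,0,0.01],[0,0,0,0,0,0,0.01]]]}}

```text
time_s: 15.05
tool_pos: [0.5165, 0.0112, 0.1989]
tool_rot: [-179.9, -26.3, -4.0]
force: [1.3, -5.3, -7.6]
grip_width: 0.0252
grasp_force: 55.1
```

```bash
python3 v.py
```

```text
t 15.05 TCP in comp mm [-156.65    0.84  198.9 ] F [ 1.31 -5.27 -7.58] tau [-1.74  1.49 -0.97] rot [-179.87  -26.29   -3.98]
theta deg 26.29 heel [-102.89    1.15   78.79] toe [-78.21   1.15  96.56] lip rise est 11.0
row 171 [np.float64(214.63)] [np.float64(353.17)] pred width {0: np.float64(135.24), 6: np.float64(138.01), 8: np.float64(138.95), 10: np.float64(139.9), 12: np.float64(140.86)}
lip rows [np.float64(177.54), np.float64(183.3)] pred top {0: np.float64(177.73), 6: np.float64(176.14), 8: np.float64(175.54), 10: np.float64(174.9), 12: np.float64(174.23)} ledge back [244.79 181.14] ledge front pred [243.77 237.12]
```

Joint 2 is at −17.1°, next to its limit, so I back off now by rotating the bar back down about its heel.

Request:
{"name": "play_rows", "arguments": {"steps": [[[0.0052,0,0.0003,0,-0.04,0,0.01],[0.0052,0,0.0003,0,-0.04,0,0.01],[0.0052,0,0.0003,0,-0.04,0,0.01],[0.0052,0,0.0003,0,-0.04,0,0.01],[0.0052,0,0.0003,0,-0.04,0,0.01],[0.0052,0,0.0003,0,-0.04,0,0.01],[0.0052,0,0.0002,0,-0.04,0,0.01],[0,0,0,0,0,0,0.01]]]}}

```text
time_s: 15.9
tool_pos: [0.5551, 0.0118, 0.2122]
tool_rot: [-179.7, -10.7, -3.8]
force: [0.8, 0.2, -1.3]
grip_width: 0.025
grasp_force: 55.0
```

```bash
python3 v.py; python3 -c "
from c import *
print(get_obs()['qpos'].round(1))"
```

```text
t 15.9 TCP in comp mm [-118.19    4.15  212.2 ] F [ 0.75  0.17 -1.32] tau [-0.05  0.41  0.02] rot [-179.72  -10.69   -3.81]
theta deg 10.69 heel [-98.72   4.87  82.05] toe [-70.17   4.93  92.53] lip rise est 7.15
row 182 [np.float64(218.66)] [np.float64(358.28)] pred width {0: np.float64(135.83), 6: np.float64(138.62), 8: np.float64(139.58), 10: np.float64(140.55), 12: np.float64(141.54)}
lip rows [] pred top {0: np.float64(185.79), 6: np.float64(186.3), 8: np.float64(186.42), 10: np.float64(186.51), 12: np.float64(186.57)} ledge back [248.95 184.92] ledge front pred [249.37 239.96]
[-20.6  -1.5  15.6 107.6   2.   63.3 -99.5]
```

Request:
{"name": "play_rows", "arguments": {"steps": [[[0.0052,0,0.0002,0,-0.04,0,0.01],[0.0052,0,0.0002,0,-0.04,0,0.01],[0.0052,0,0.0002,0,-0.04,0,0.01],[0,0,0,0,0,0,0.01],[-0.01,0,-0.0007,0,0,0,0.01],[-0.015,0,-0.001,0,0,0,0.01],[-0.015,0,-0.001,0,0,0,0.01],[-0.015,0,-0.001,0,0,0,0.01],[0,0,-0.02,0,-0.066,0,0.01],[0,0,-0.02,0,0,0,0.01],[0,0,0,0,0,0,0.01],[0,0,0,0,0,0,0.01]]]}}

```text
time_s: 17.15
tool_pos: [0.5106, 0.0126, 0.2523]
tool_rot: [-179.7, 0.1, -3.9]
force: [-0.1, 0.2, -1.8]
grip_width: 0.0253
grasp_force: 55.0
```

```bash
python3 v.py; python3 -c "
from c import *
print(get_obs()['qpos'].round(1))
r=read_camera('wrist');f=r['frame'][:,:,::-1]
cv2.imwrite('pics/w6.png',cv2.resize(f[0:300,130:430],(600,600),interpolation=cv2.INTER_CUBIC))
np.savez('w6.npz',view=r['view'],K=r['intrinsics'])
"
```

```text
t 17.15 TCP in comp mm [-162.63    1.83  252.29] F [-0.05  0.22 -1.84] tau [-0.04  0.15 -0.  ] rot [-1.7972e+02  1.2000e-01 -3.8900e+00]
theta deg -0.12 heel [-167.9     2.45  120.8 ] toe [-137.89    2.48  125.74] lip rise est 30.31
row 98 [np.float64(219.33)] [np.float64(352.33)] pred width {0: np.float64(129.7), 6: np.float64(132.13), 8: np.float64(132.97), 10: np.float64(133.82), 12: np.float64(134.68)}
lip rows [np.float64(103.85), np.float64(104.14)] pred top {0: np.float64(102.51), 6: np.float64(102.7), 8: np.float64(102.71), 10: np.float64(102.69), 12: np.float64(102.65)} ledge back [248.05 102.28] ledge front pred [249.53 155.85]
[-20.3   0.4  16.3 100.6  -0.4  79.3 -97.9]
```

View pics/w6.png

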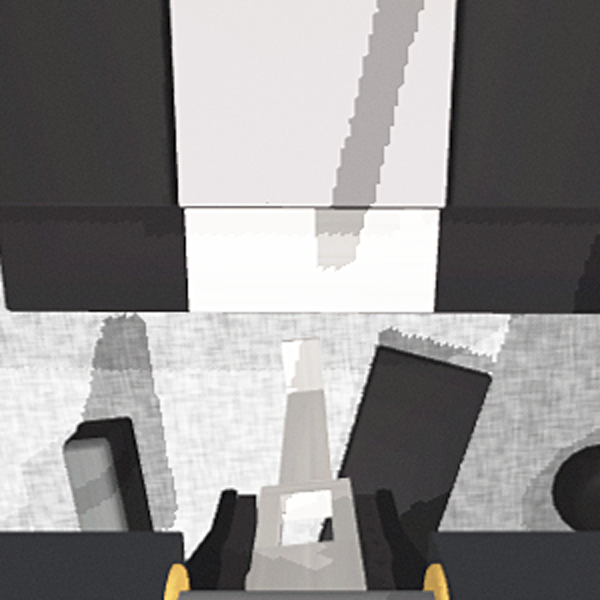

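```bash
python3 - <<'E'
from c import *
w=np.load("w6.npz");A6=cur();V6=w["view"]
CT=V6@A6  # tool->cam
def edges(fn,A):
    r=dict(view=CT@np.linalg.inv(A),intrinsics=w["K"])
    im=cv2.imread(fn).mean(2)
    out=[]
    def pr(rise,y):
        a=np.arcsin(rise/170);z=.005
        return P(r,(o@[.085-.17*np.cos(a)-z*np.sin(a),y,.086+.17*np.sin(a)+z*np.cos(a),1])[:3])
    return im,pr
def cr(seg,c0):
    k=np.where((seg[:-1]-140)*(seg[1:]-140)<0)[0]; return [(c0+i+(140-seg[i])/(seg[i+1]-seg[i])) for i in k]
for fn,A,r0 in(("pics/w3.png",T([.5439,.0124,.2453],E(179.92,.10,-3.93)),284),("pics/w6.png",A6,206)):
    im,pr=edges(fn,A)
    W=[]
    for row in range(r0-60,r0-4,4):
        l=cr(im[row,150:215],150);q=cr(im[row,415:475],415)
        if l and q: W.append((row-r0,(q[0]-l[-1])/2))
    W=np.array(W);c=np.polyfit(W[:,0],W[:,1],1)
    print(fn,"width at front",c[1].round(2),len(W),"resid",np.std(W[:,1]-np.polyval(c,W[:,0])).round(2),{k:round(pr(k,-.058)[0]-pr(k,.058)[0],2) for k in(0,2,8,9,10,11)})
E
```

```text
pics/w3.png width at front 125.61 14 resid 1.39 {0: np.float64(128.12), 2: np.float64(128.9), 8: np.float64(131.31), 9: np.float64(131.72), 10: np.float64(132.14), 11: np.float64(132.56)}
pics/w6.png width at front 133.22 14 resid 0.15 {0: np.float64(130.09), 2: np.float64(130.9), 8: np.float64(133.38), 9: np.float64(133.81), 10: np.float64(134.24), 11: np.float64(134.67)}
```

```bash
python3 - <<'E'
from c import *
w=np.load("w6.npz");CT=w["view"]@cur()
A=T([.5755,.0075,.2105],E(-179.92,-.05,-4.01))
r=dict(view=CT@np.linalg.inv(A),intrinsics=w["K"])
im=cv2.imread("pics/w4.png").mean(2)
W=[]
for row in range(300,368,4):
    L=im[row,130:200];k=np.where((L[:-1]<140)&(L[1:]>=140))[0][-1];l=130+k+(140-L[k])/(L[k+1]-L[k])
    Q=im[row,410:490];k=np.where((Q[:-1]>=140)&(Q[1:]<140))[0][0];q=410+k+(140-Q[k])/(Q[k+1]-Q[k])
    W.append((row-372,(q-l)/2))
W=np.array(W);c=np.polyfit(W[:,0],W[:,1],1);print(c[1].round(2),np.std(W[:,1]-np.polyval(c,W[:,0])).round(2))
f=lambda y:P(r,(o@[-.085,y,.091,1])[:3])[0]
print("pred shut",f(-.058)-f(.058))
E
```

```text
137.47 0.48
pred shut 138.53440045018274
```

Calibrated against the shut view, the lip stands about 10.0 mm above shut, which agrees with the kinematic estimate. Next is the caddy: raise the bar and go above the empty part.

```bash
python3 - <<'E'
from c import *
A=cur()
k=T([.4715,.3577,0],Rz(13.7)); 
B=k@T([-.020,-.029,.33],E(180,0,0)); plan(A,B); print(B[:3,3])
E
```

```text
7 x [-0.0035, -0.0453, -0.0111, -0.0007, 0.0005, -0.0439]
[0.45893732 0.32478831 0.33      ]
```

Request:
{"name": "play_rows", "arguments": {"steps": [[[-0.003,0,-0.03,0,0,0,0.01],[-0.0035,-0.0453,-0.012,-0.0007,0.0005,-0.0439,0.01],[-0.0035,-0.0453,-0.006,-0.0007,0.0005,-0.0439,0.01],[-0.0035,-0.0453,-0.006,-0.0007,0.0005,-0.0439,0.01],[-0.0035,-0.0453,-0.006,-0.0007,0.0005,-0.0439,0.01],[-0.0035,-0.0453,-0.006,-0.0007,0.0005,-0.0439,0.01],[-0.0035,-0.0453,-0.006,-0.0007,0.0005,-0.0439,0.01],[-0.0035,-0.0453,-0.006,-0.0007,0.0005,-0.0439,0.01],[0,0,0,0,0,0,0.01],[0,0,0,0,0,0,0.01]]]}}

```text
time_s: 18.25
tool_pos: [0.4631, 0.3269, 0.3297]
tool_rot: [179.9, 0.1, 13.9]
force: [0.1, -0.5, -1.0]
grip_width: 0.0256
grasp_force: 55.0
```

```bash
python3 - <<'E'
from g import *
s=get_obs();A=cur();print(s["time_s"],s["tool_pos"].round(4),s["tool_rot"].round(2),s["qpos"].round(1),s["force"].round(1))
k=T([.4715,.3577,0],Rz(13.7))
r=read_camera("wrist");im=cv2.resize(r["frame"][0:300,130:430,::-1],(600,600),interpolation=cv2.INTER_CUBIC)
for x in(-.045,.045):
  for y in(-.085,.025,.085):
    p=P(r,(k@[x,y,.09,1])[:3]);q=(int((p[0]-129.5)*2),int((p[1]+.5)*2));print(x,y,q);cv2.circle(im,q,4,(0,0,255),1)
cv2.imwrite("pics/w7.png",im)
E
```

```text
18.25 [0.4631 0.3269 0.3297] [1.7991e+02 6.0000e-02 1.3860e+01] [-3.800e+01  6.600e+00  0.000e+00  8.510e+01  1.000e-01  8.830e+01
 -1.141e+02] [ 0.1 -0.5 -1. ]
-0.045 -0.085 (400, 390)
-0.045 0.025 (217, 390)
-0.045 0.085 (118, 389)
0.045 -0.085 (407, 236)
0.045 0.025 (212, 235)
0.045 0.085 (105, 235)
```

View pics/w7.png

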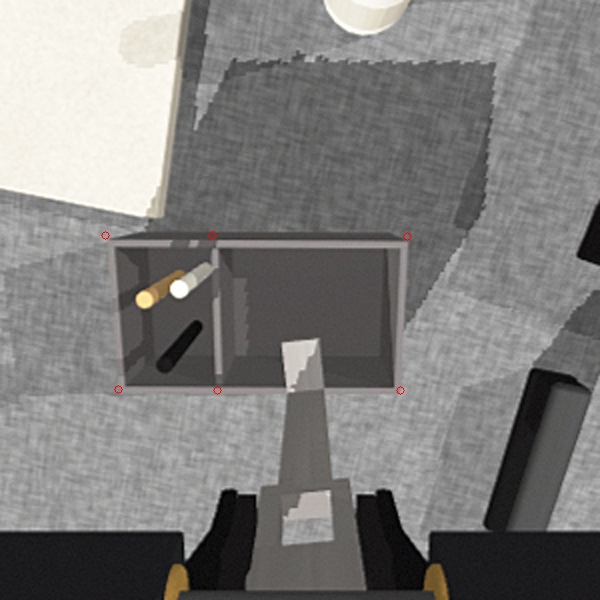

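The caddy's rim matches the prediction to within 2–4 crop px. The empty part spans crop x 220–390, and the bar sits above it. Lowering.

Request:
{"name": "play_rows", "arguments": {"steps": [[[-0.009,0,0.03,0.0015,0.001,0,0.01],[0,0,0.04,0,0,0,0.01],[0,0,0.04,0,0,0,0.01],[0,0,0.04,0,0,0,0.01],[0,0,0.025,0,0,0,0.01],[0,0,0.0135,0,0,0,0.01],[0,0,0,0,0,0,0.01],[0,0,0.0015,0,0,0,0.01],[0,0,0.0015,0,0,0,0.01],[0,0,0,0,0,0,0.01],[0,0,0,0,0,0,0.01]]]}}

```text
time_s: 19.4
tool_pos: [0.4563, 0.3244, 0.1405]
tool_rot: [-179.9, -0.2, 13.7]
force: [0.5, -0.6, -1.0]
grip_width: 0.0253
grasp_force: 55.0
```

Request:
{"name": "play_rows", "arguments": {"steps": [[[0,0,0.001,0,0,0,0.01],[0,0,0,0,0,0,0.01],[0,0,0,0,0,0,0.01]]]}}

```text
time_s: 19.7
tool_pos: [0.4558, 0.3241, 0.1386]
tool_rot: [-179.9, -0.1, 13.7]
force: [-0.2, -0.2, -0.5]
grip_width: 0.0254
grasp_force: 55.0
```

Request:
{"name": "play_rows", "arguments": {"steps": [[[0,0,0.001,0,0,0,0.01],[0,0,0.001,0,0,0,0.01],[0,0,0,0,0,0,0.01],[0,0,0,0,0,0,0.01]]]}}

```text
time_s: 20.1
tool_pos: [0.4558, 0.324, 0.1364]
tool_rot: [-179.9, -0.1, 13.7]
force: [0.6, 0.4, -1.1]
grip_width: 0.0252
grasp_force: 55.0
```

Request:
{"name": "play_rows", "arguments": {"steps": [[[0,0,0.001,0,0,0,0.01],[0,0,0,0,0,0,0.01],[0,0,0,0,0,0,0.01]]]}}

```text
time_s: 20.4
tool_pos: [0.4558, 0.3241, 0.1356]
tool_rot: [-179.9, -0.1, 13.7]
force: [0.7, -0.1, -1.5]
grip_width: 0.0253
grasp_force: 55.0
```

Request:
{"name": "play_rows", "arguments": {"steps": [[[0,0,0.0008,0,0,0,0.01],[0,0,0,0,0,0,0.01],[0,0,0,0,0,0,0.01]]]}}

```text
time_s: 20.7
tool_pos: [0.456, 0.3243, 0.1355]
tool_rot: [-179.9, -0.1, 13.7]
force: [-0.6, -1.1, 5.9]
grip_width: 0.0252
grasp_force: 55.0
```

Request:
{"name": "play_rows", "arguments": {"steps": [[[0,0,-0.0006,0,0,0,0.01],[0,0,0,0,0,0,0.01],[0,0,0,0,0,0,0.01]]], "force": 5}}

```text
time_s: 21.0
tool_pos: [0.4559, 0.3242, 0.1354]
tool_rot: [-179.9, -0.1, 13.7]
force: [-1.0, 0.1, 3.0]
grip_width: 0.0264
grasp_force: 5.0
```

Request:
{"name": "play_rows", "arguments": {"steps": [[[0,0,0,0,0,0,0.028],[0,0,0,0,0,0,0.032],[0,0,0,0,0,0,0.036],[0,0,0,0,0,0,0.04],[0,0,0,0,0,0,0.045],[0,0,0,0,0,0,0.045],[0,0,0,0,0,0,0.045],[0,0,0,0,0,0,0.045]]]}}

```text
time_s: 21.8
tool_pos: [0.4558, 0.3241, 0.1354]
tool_rot: [-179.9, -0.1, 13.7]
force: [-0.4, -1.0, -0.9]
grip_width: 0.0446
grasp_force: 0.0
```

```bash
python3 - <<'E'
from g import *
r=read_camera("wrist");d=read_camera("scene");s=read_camera("side")
a=cv2.resize(r["frame"][100:400,130:430],(400,400));b=cv2.resize(s["frame"][120:260,120:260],(400,400),interpolation=cv2.INTER_CUBIC)
cv2.imwrite("pics/w8.png",np.hstack([a,b])[:,:,::-1])
E
```

```text
(no output)
```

View pics/w8.png

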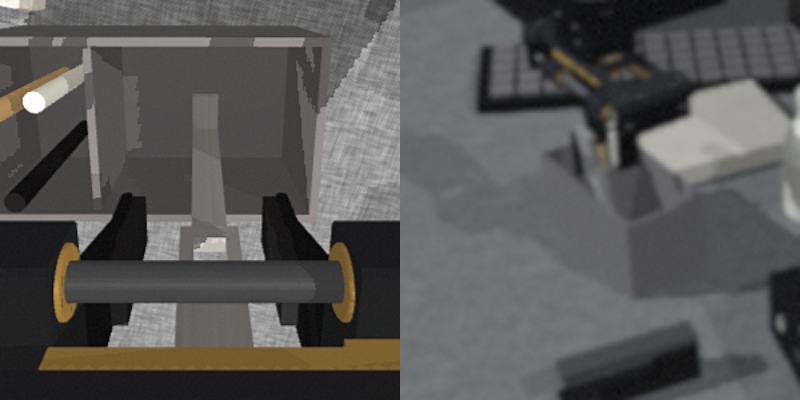

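The bar stands upright between the open fingers, with its head at about (212,240) and clear of both. Retracting straight up.

Request:
{"name": "play_rows", "arguments": {"steps": [[[0,0,-0.01,0,0,0,0.045],[0,0,-0.02,0,0,0,0.045],[0,0,-0.03,0,0,0,0.045],[0,0,-0.03,0,0,0,0.045],[0,0,-0.03,0,0,0,0.045],[0,0,-0.03,0,0,0,0.045],[0,0,-0.03,0,0,0,0.045],[0,0,0,0,0,0,0.045],[0,0,0,0,0,0,0.045],[0,0,0,0,0,0,0.045],[0,0,0,0,0,0,0.045]]]}}

```text
time_s: 23.05
tool_pos: [0.455, 0.3234, 0.314]
tool_rot: [-180.0, 0.0, 13.7]
force: [-0.0, -0.4, 0.1]
grip_width: 0.0449
grasp_force: 0.0
```

```bash
python3 - <<'E'
from g import *
k=T([.4715,.3577,0],Rz(13.7)); b=k@T([-.0255,-.029,.004],np.eye(3))
for c in("wrist","side","scene"):
    r=read_camera(c); d=silhouettes(c,"bar")[:1]
    p=np.vstack([P(r,(m@b[:3,:3].T)+b[:3,3]) for m in M["bar"]])
    print(c,[(round(float(x["p"]),2),np.round(x["extent"]).tolist()) for x in d],"pred upright",p.min(0).round(),p.max(0).round())
E
```

```text
wrist [(0.61, [267.0, 144.0, 302.0, 230.0])] pred upright [268. 142.] [297. 199.]
side [(0.69, [279.0, 213.0, 359.0, 254.0])] pred upright [189. 159.] [206. 214.]
scene [] pred upright [284. 158.] [292. 199.]
```

```bash
python3 - <<'E'
from g import *
k=T([.4715,.3577,0],Rz(13.7)); A=cur()
r=read_camera("wrist"); d=silhouettes("wrist","bar"); 
m=d[0]["pixels"]; ys=np.argwhere(m)
print(d[0]["extent"],[(y,int(m[y].nonzero()[0].min()),int(m[y].nonzero()[0].max())) for y in range(146,230,8) if m[y].any()])
for a in(0,4,8,10,14):
    q=np.vstack([P(r,((x-[-.004,0,0])@Ro.from_euler('y',-a,degrees=True).as_matrix().T+[-.004-.0255,-.029,.004])@k[:3,:3].T+k[:3,3]) for x in M["bar"]])
    print(a,q.min(0).round(1),q.max(0).round(1))
s1=read_camera("side");R=s1["frame"][150:216:6,186:210].mean(2).round().astype(int);print(R)
E
```

```text
[270.0, 143.9, 300.1, 228.9] [(146, 277, 288), (154, 277, 288), (162, 277, 289), (170, 277, 289), (178, 278, 290), (186, 278, 291), (194, 273, 296), (202, 273, 297), (210, 273, 298), (218, 272, 299), (226, 272, 299)]
0 [268.2 142.7] [297.1 199.6]
4 [268.3 143. ] [296.9 212. ]
8 [268.5 143.3] [296.8 223.8]
10 [268.6 143.5] [296.7 229.4]
14 [268.9 144.1] [296.4 239.9]
[[ 85  70  62  72  83  85  83  82  80  76  64  53  60  69  68  66  65  63
   61  48  41  42  47  47]
 [ 40  41  42  47  53  55  55  58  62  63  66  68  70  73  81  89  99 108
  117 129 141 151 155 158]
 [160 172 171 165 163 168 174 176 175 175 175 175 175 176 175 175 175 174
  175 175 175 175 175 175]
 [129 119 113 114 112 102 110 141 161 158 138 116 109 122 139 156 165 170
  173 174 173 175 175 175]
 [114 110 107 109 111 100  94 113 141 151 137 112  96  92  88  80  81  82
   84  97 115 130 146 160]
 [108 110 112 108 104  97  89  81  79  78  77  77  79  78  78  78  76  71
   66  62  66  77  89  98]
 [ 88  96 111 118 114 104  98  90  81  77  78  76  78  77  76  76  70  64
   65  63  63  63  69  81]
 [101 101 102 103 104 106 107 103  96  86  80  78  78  79  76  71  65  64
   63  63  63  63  62  65]
 [101 102 101 101 102 100 102 101 102 101 104 103 102  97  92  89  88  86
   83  80  79  80  78  79]
 [102 100 102 102 102 102 101 101 103 101 102 101  98  92  83  78  75  78
   79  77  78  78  77  78]
 [102 102 102 103 102 103 101 102 102 101 102 102 100  98  88  81  78  78
   77  77  79  78  78  77]]
```

```bash
python3 -c "
from cell import *
print(sign_off())"
```

```text
the job is handed in; nothing more can be done
None
```

The job is handed in after about 23 s of robot time: the hatch is ajar with its lip about 10 mm up (camera and arm-position estimates), and the bar stands foot down in the caddy's empty part, leaning about 10° against its wall. I didn't re-check the other objects after placing the bar.

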